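Flask onto the stirrer under the canopy, then its weight ring

ROBOT

A 6-joint arm with a two-finger parallel gripper is mounted at the origin on the work surface. World frame = base frame: x ahead of the robot, y to its left, z up, the work surface at z = 0. Lengths are in m, angles in rad, forces in N, time in s.
With the tool pointing down it reaches from about 0.4 to 0.825 m from the base axis. Payload 7 kg.
Tool frame: the origin (TCP) lies between the finger pads, 19 mm behind the fingertips; this is the grasp point; z points along the fingers, y is the line along which they close (so a half turn about z gives the same grasp; the last joint's range is limited). The gripper opens to 88 mm and grips with 3 to 60 N. Pads are 19 mm wide; open, the fingers measure 130 mm over their backs; the gripper's body (78 mm by 193 mm) begins 47 mm behind the grasp point.
Start: joints at [-0.822, 0.359, 0.012, 0, -1.224, -0.288], TCP at [0.3, -0.605, 0.245] pointing down, gripper open.
Joint ranges: [-3.07, 3.07], [-1.43, 2.12], [-1.02, 1.25], [-3.03, 1.67], [-3.05, -0], [-3.03, 3.03]. Speed limits (rad/s): [2.39, 2.39, 3.01, 3.14, 3.14, 3.14].

INTERFACE

Orientations are given as [roll, pitch, yaw] about the fixed x, y, z axes, in that order (R = Rz(yaw) Ry(pitch) Rx(roll)).
In Python, from station import arm gives the robot as it stands.
- The arm moves only by the tool arm_command, never from a script. Its argument "series" is one flat list of numbers, 7 for each row, row after row: the turn, a rotation vector about the tool's x, y, z each as a share of 90 degrees, from -1 to 1, then the shift along the tool's x, y, z each as a share of 0.1 m, from -1 to 1, then the opening, from 0 (shut) to 1 (fully open). A call has 1 to 8 rows; each row is the pose to reach, as a shift and turn from the pose commanded when the call began, along the tool's axes at that moment; what a row does not reach only later rows make up. A row lasts 1/8 s, in which the tool goes at most 62.5 mm and 10.7 degrees, less where a joint would pass 70% of its speed; a pose out of reach is approached as far as the arm can. A call with a number of a shift or a turn outside -1 to 1 is refused whole. A call with a gripper value outside its range is refused whole. The fingers move at their own pace and stop on an object; "force" is the grip in N (left out, the last holds). Time passes only in rows, so rows that repeat a pose let the fingers close. It gives the time, the measured TCP pose, the force, the opening and the grip force at its end, in the units of the state.
- arm.get_state(): the state, without advancing time (a new reading comes with each control period).
- arm.grab_frame(name): name is "scene" or "top" or "wrist"; returns the picture (420x560x3 uint8, blue, green, red); there is no depth.
- arm.camera_model(name): a dict with "fovy" (degrees; the focal length in pixels is half the picture's height over the tangent of half this angle, whatever the lens; pixels are square), "cx", "cy" (the principal point, pixels), "pose" (4x4, takes a point from camera to world coordinates). Camera axes: x right, y down, z forward; pixel columns grow to the right and rows downward; lengths in m; the calibration is good to about 2 mm. A picture is of the moment at which its call begins: read the wrist's pose just before it. camera_model takes no time and is no camera call; for the wrist camera it gives the pose at the moment of the call.
- arm.job_done(): hands the job in; it is judged then, once.
The state is a dict: "t": time; "q": joint angles; "qd": joint speeds; "joint_efforts": joint torques, N m; "eef_pos": TCP position; "ee_rot": TCP orientation; "force": force on the tool from outside, world axes, zero at the start; "moment": the same for the moment, N m; "width": finger opening in m; "gripper_force": force on a finger pad.
Only numpy, scipy, OpenCV 4.12 (cv2) and the standard library are available. Lean on these libraries where they do the work, as an engineer would, in place of code of your own. Each camera call takes 0.05 s, during which the arm holds its last target. There are 200 camera calls.

TASK

Stand the amber conical flask upright in the middle of the stirrer's round plate, under the clear canopy, and let go of it; then lower the red weight ring over the flask's neck until it rests level on the shoulder. Set both down gently rather than dropping them, do not knock the flask over, do not bump the canopy, and leave the bottle, beaker and blue slide box where they are.

Things in the scene. Friction and masses are not known exactly. Their poses are not given: they have to be found in the camera images.
- canopy: Clear canopy, fixed: flat roof on four white posts, clear side panels, open at front (its -x side) and back. Origin on the bench, midway between left and right posts. In its frame: roof underside z = 325 mm, top 339, a collar on it to 361; roof x -60 to +140, y +-135; posts 16 mm square at x = -52 and +132, y = +-127; panels at y = +-127.
- opening (a point): Middle of the roof's front lower edge, 325 mm above the bench: the top of the front opening, which is 238 mm wide between the posts. A tool pointing straight down does not fit under the roof; one tilted about 45 degrees, coming in from the front, does. Its x axis points into the canopy; the opening faces partly the robot, partly its right-hand side.
- stirrer: Slim white magnetic stirrer fixed under the canopy, 130 (x) by 150 (y) mm, 26 mm high, with a white round plate of 100 mm diameter whose top is 30 mm above the bench; a thin black circle of 72 mm diameter marks its middle. Origin on the bench under the plate's centre.
- plate (a point): Centre of the top face of the stirrer's round plate, 30 mm above the bench.
- flask: Amber glass conical flask, 110 mm tall, loose, about 0.16 kg, standing on the bench. Origin at the centre of its underside, z up its axis. Base 64 mm in diameter; cone from radius 32 mm at z = 4 mm to radius 12.5 mm at z = 74 mm; above it a straight neck of 25 mm diameter from z = 74 to 110 mm, the place to grip it.
- ring: Red coated weight ring, loose, about 0.2 kg, lying flat on the bench: outer diameter 58 mm, bore 33 mm, 30 mm high. Origin at the centre of its underside, z along its axis. Seated on the flask's cone its underside is about 60 mm above the flask's underside.
- bottle: White plastic reagent bottle with black cap, 58 mm diameter, 120 mm tall; bystander, must be left alone. Origin at the centre of its underside.
- beaker: Clear glass beaker, 66 mm diameter, 85 mm tall; bystander, must be left alone. Origin at the centre of its underside.
- slidebox: Blue plastic slide box, 57 (x) by 102 (y) by 34 mm high, lying on the bench in front of the canopy; bystander, must be left alone. Origin at the centre of its underside.
Not all that is in view belongs to the job. There is more than one size of the flask; the one meant has the size given above.

How it is judged:
By the outcome, as a careful person would: the job done as asked, in the order asked, and still so for the second after the job is handed in, with the robot touching nothing.
It also fails if it takes over 72 s, if anything falls off the work surface, if the arm or the gripper's body presses on something with over 40 N, if the wrist force passes 120 N, or if a joint passes its speed limit or range.

## Working session

There is one attempt and no reset: what is moved stays moved. The work goes in short steps, Python scripts to look and compute and a tool call to move; the robot and the scene stay as the last step left them, time stands still between calls to the robot, and variables do not carry over. Pictures are saved under pics/ and viewed, at most 15 in all, crops included, and the job is handed in when it is done.

Besides the shell and the picture viewer there is one more tool, called after "Call:" as name(argument=value, ...) on one line, values as JSON. arm_command: Moves the arm, as the interface text tells. Its arguments: {"type":"object","properties":{"series":{"type":"array"},"force":{"type":"number"}},"required":["series"]}

```bash
mkdir -p pics; ls; cat > h.py <<'E'
import numpy as np, cv2
from scipy.spatial.transform import Rotation as R
from station import arm
def K(m,h=420):
    f=h/2/np.tan(np.radians(m["fovy"])/2); return f,m["cx"],m["cy"]
def ray(m,uv):
    f,cx,cy=K(m); P=np.array(m["pose"]); d=P[:3,:3]@np.array([(uv[0]-cx)/f,(uv[1]-cy)/f,1]); return P[:3,3],d
def onz(m,uv,z):
    o,d=ray(m,uv); return o+d*(z-o[2])/d[2]
def proj(m,p):
    f,cx,cy=K(m); P=np.array(m["pose"]); c=P[:3,:3].T@(np.array(p)-P[:3,3]); return np.array([cx+f*c[0]/c[2],cy+f*c[1]/c[2]])
E
python3 - <<'E'
from h import *
a=[]
for n in ("scene","top"):
    m=arm.camera_model(n);print(n,{k:np.round(v,3).tolist() if not isinstance(v,str) else v for k,v in m.items()})
    im=arm.grab_frame(n);cv2.imwrite(f"pics/{n}0.png",im);cv2.imwrite(f"pics/{n}0v.png",cv2.resize(im,(800,600)))
print(arm.get_state())
E
```

```text
pics
scene {'fovy': 49.752, 'cx': 284.268, 'cy': 209.665, 'pose': [[0.316, 0.791, -0.524, 0.967], [0.949, -0.273, 0.161, -0.17], [-0.016, -0.548, -0.836, 0.973], [0.0, 0.0, 0.0, 1.0]]}
top {'fovy': 49.665, 'cx': 266.907, 'cy': 214.284, 'pose': [[0.014, -0.994, 0.112, 0.385], [-1.0, -0.013, 0.006, -0.053], [-0.005, -0.112, -0.994, 1.114], [0.0, 0.0, 0.0, 1.0]]}
{'t': 0.1, 'q': array([-8.21918862e-01,  3.59316204e-01,  1.11636150e-02, -3.00591219e-04,
       -1.22409496e+00, -2.88089628e-01]), 'qd': array([-9.39324324e-04, -1.85897052e-03,  3.82526614e-03, -2.93636386e-05,
       -8.90610329e-04,  1.26920766e-03]), 'joint_efforts': array([-4.82321557e-03, -5.84161627e+01,  2.93748611e+01,  7.01576695e+00,
        1.00813323e-02, -7.14292037e-05]), 'eef_pos': array([ 0.29993423, -0.60425391,  0.24452289]), 'ee_rot': array([ 3.14012095e+00, -1.41413946e-04, -2.68090706e+00]), 'force': array([-0.00205536,  0.62497595, -0.71455179]), 'moment': array([-0.01742331,  0.00520186, -0.02445292]), 'gripper_force': 0.0, 'width': 0.08738100106494333}
```

View pics/scene0v.png

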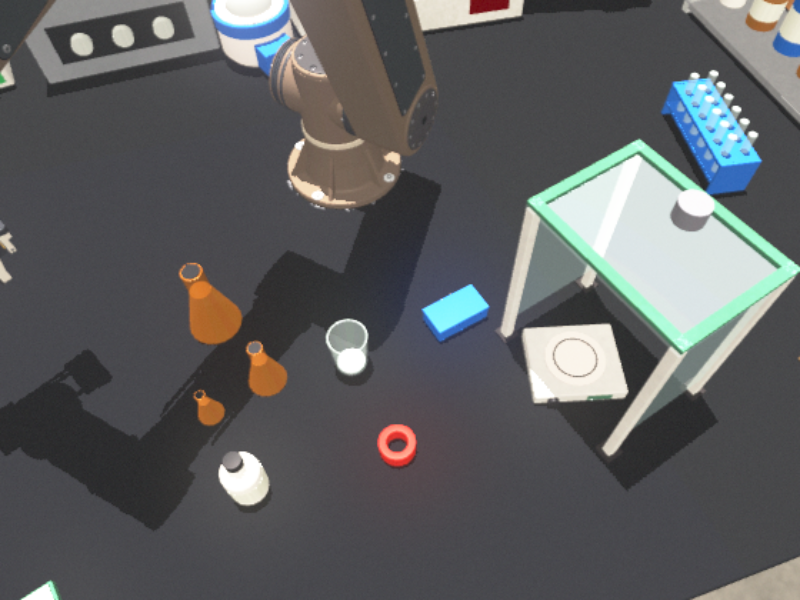

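View pics/top0v.png

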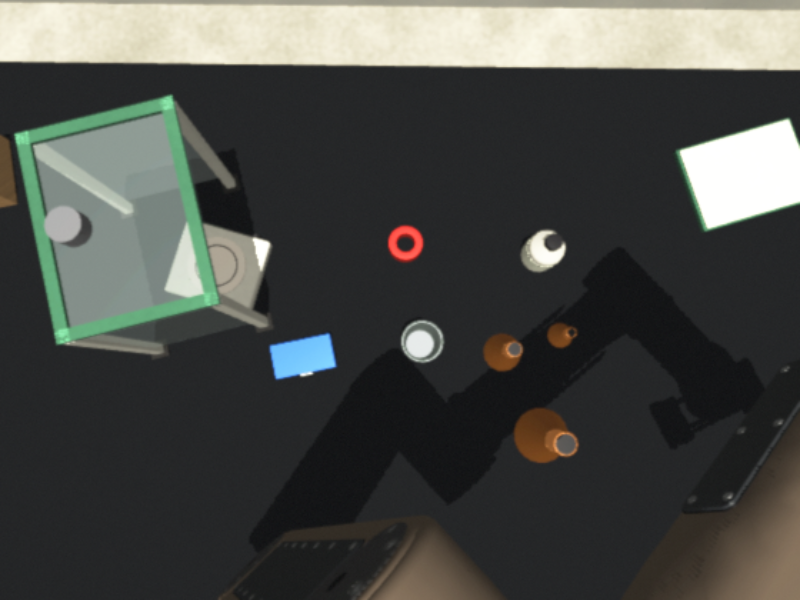

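The scene and top views show three amber flasks, with the middle one at about (268,370) in scene and (503,352) in top. The red ring is at (397,445) in scene, the plate's circle at (575,357), and the green roof's corners at (538,203), (640,148), (795,268) and (685,340). I'll measure all of these next.

```bash
cat > meas.py <<'E'
from h import *
for n in ("scene","top"):
    m=arm.camera_model(n); im=cv2.imread(f"pics/{n}0.png"); hsv=cv2.cvtColor(im,cv2.COLOR_BGR2HSV)
    def cs(lo,hi,amin):
        k=cv2.inRange(hsv,lo,hi); c,_=cv2.findContours(k,cv2.RETR_EXTERNAL,cv2.CHAIN_APPROX_NONE)
        return [x[:,0,:].astype(float) for x in c if cv2.contourArea(x)>amin]
    W=lambda c,z:np.array([onz(m,p,z)[:2] for p in c],np.float32)*1000
    print(n)
    for c in cs((70,80,60),(88,255,255),300):
        h=cv2.convexHull(W(c,.339)); r=cv2.minAreaRect(h); print(" green",r, cv2.boxPoints(r).round().tolist())
    for lo,hi in (((0,170,90),(3,255,255)),((176,170,90),(180,255,255))):
        for c in cs(lo,hi,100):
            print(" red",c.mean(0),"z30",cv2.minEnclosingCircle(W(c,.03)),"z0",cv2.minEnclosingCircle(W(c,0.0)))
    for c in cs((5,120,60),(22,255,255),60):
        print(" amber",c.mean(0).round(),"z0 rect",cv2.minAreaRect(W(c,0.)),[round(float(v)) for v in (*c.min(0),*c.max(0))])
    for c in cs((100,120,100),(125,255,255),200):
        print(" blue",c.mean(0).round(),cv2.minAreaRect(W(c,.034)))
m=arm.camera_model("scene"); im=cv2.imread("pics/scene0.png")
crop=lambda im,x,y,s,w,h:cv2.resize(im[y:y+h,x:x+w],None,fx=s,fy=s,interpolation=cv2.INTER_CUBIC)
a=crop(im,360,220,5,80,70); b=crop(im,130,230,5,80,70); t=cv2.imread("pics/top0.png"); c=crop(t,325,220,5,80,70)
cv2.imwrite("pics/crops.png",np.hstack([cv2.resize(x,(266,233)) for x in (a,b,c)]) if 0 else np.vstack([np.hstack([a,b]),np.hstack([c,crop(t,110,150,5,80,70)])])[:, :])
g=cv2.cvtColor(im,cv2.COLOR_BGR2GRAY)[235:265,380:425]
k=(g<np.median(g)*0.75).astype(np.uint8)
ys,xs=np.nonzero(k); 
if len(xs)>5: print("circle ell",cv2.fitEllipse(np.c_[xs+380,ys+235].astype(np.float32)),len(xs))
E
python3 meas.py
```

```text
scene
 green ((578.9320678710938, 278.1388244628906), (271.4901123046875, 204.94979858398438), 15.170754432678223) [[421.0, 342.0], [475.0, 144.0], [737.0, 215.0], [683.0, 413.0]]
 red [341.21875   3.53125] z30 ((-377.3236999511719, 476.67236328125), 54.10581588745117) z0 ((-420.1233825683594, 497.265625), 55.82779312133789)
 amber [278. 308.] z0 rect ((603.6054077148438, -81.60054016113281), (51.86528778076172, 47.07387924194336), 71.25431823730469) [266, 298, 289, 318]
 amber [145. 285.] z0 rect ((448.7377624511719, -355.40423583984375), (70.83639526367188, 42.25901412963867), 13.331462860107422) [135, 272, 157, 297]
 amber [183. 255.] z0 rect ((408.2880859375, -250.13076782226562), (63.235591888427734, 109.8879623413086), 83.42992401123047) [172, 238, 200, 277]
 amber [143. 210.] z0 rect ((241.584716796875, -318.3719787597656), (192.91009521484375, 90.11095428466797), 1.651430606842041) [125, 184, 169, 240]
 amber [531.  17.] z0 rect ((-129.0292510986328, 1089.842041015625), (69.46405029296875, 51.55939483642578), 36.48555374145508) [522, 10, 542, 21]
 blue [317. 226.] ((453.41912
[... 792 characters left out ...]
36865234375) [360, 286, 404, 323]
 amber [354. 246.] z0 rect ((434.451171875, -252.67138671875), (64.0618896484375, 62.882232666015625), 63.903987884521484) [338, 234, 365, 259]
 amber [392. 234.] z0 rect ((466.537109375, -353.8582458496094), (41.061614990234375, 47.57710266113281), 45.06706619262695) [383, 226, 403, 243]
 amber [  4. 121.] z0 rect ((744.915283203125, 622.8645629882812), (128.81747436523438, 25.30057716369629), 4.562326431274414) [0, 95, 10, 144]
 blue [212. 249.] ((422.0273742675781, 85.06664276123047), (59.8795051574707, 104.95710754394531), 12.519436836242676)
circle ell ((402.1246032714844, 249.88906860351562), (25.6212100982666, 30.90007209777832), 110.9133529663086) 73
```

```bash
cat > m2.py <<'E'
from h import *
m=arm.camera_model("scene"); t=arm.camera_model("top")
s=.7
print("plate",[onz(m,p,.03).round(4) for p in ((402.1,249.9),(575*s,357*s))], "top", onz(t,(218*s,265*s),.03).round(4))
print("bottle cap top",onz(t,(553*s,241*s),.12).round(3),onz(m,(232*s,459*s),.12).round(3))
print("beaker rim",onz(t,(422*s,341*s),.085).round(3),onz(m,(347*s,337*s),.085).round(3))
print("flask rim",onz(t,(514*s,349*s),.11).round(3),onz(m,(255.5*s,348*s),.11).round(3))
for n,a,b in (("big",(566,443),(191,272)),("small",(572,333),(200,395))):
    (o,d),(p,e)=ray(t,(a[0]*s,a[1]*s)),ray(m,(b[0]*s,b[1]*s))
    k=np.linalg.lstsq(np.c_[d,-e],p-o,rcond=None)[0]; print(n,(o+k[0]*d).round(3),(p+k[1]*e).round(3))
for n in ("scene","top"):
    mm=arm.camera_model(n); hsv=cv2.cvtColor(cv2.imread(f"pics/{n}0.png"),cv2.COLOR_BGR2HSV)
    k=((hsv[...,0]<8)|(hsv[...,0]>172))&(hsv[...,1]>140)&(hsv[...,2]>80)
    k=k.astype(np.uint8)*255; k[:100]=0
    c,_=cv2.findContours(k,cv2.RETR_CCOMP,cv2.CHAIN_APPROX_NONE)
    for x in c:
        if cv2.contourArea(x)>60:
            W=lambda z:cv2.fitEllipse(np.array([onz(mm,p,z)[:2] for p in x[:,0]],np.float32)*1000)
            print(n,x[:,0].mean(0).round(),W(.03),W(0.))
E
python3 m2.py
```

```text
plate [array([0.5736, 0.2357, 0.03  ]), array([0.5739, 0.2366, 0.03  ])] top [0.5737 0.2326 0.03  ]
bottle cap top [ 0.603 -0.312  0.12 ] [ 0.602 -0.313  0.12 ]
beaker rim [ 0.446 -0.111  0.085] [ 0.448 -0.111  0.085]
flask rim [ 0.434 -0.252  0.11 ] [ 0.436 -0.25   0.11 ]
big [ 0.297 -0.317  0.156] [ 0.297 -0.315  0.155]
small [ 0.463 -0.354  0.069] [ 0.464 -0.351  0.068]
scene [277. 310.] ((617.8547973632812, -85.0479507446289), (32.24209976196289, 32.7077522277832), 66.73625946044922) ((606.7276000976562, -82.33199310302734), (33.268245697021484, 33.74870681762695), 66.73558044433594)
scene [277. 311.] ((621.5796508789062, -86.2010269165039), (58.22445297241211, 66.91309356689453), 78.70057678222656) ((610.571044921875, -83.52177429199219), (60.07749938964844, 69.04267120361328), 78.70064544677734)
scene [277. 309.] ((617.5506591796875, -85.13811492919922), (55.511436462402344, 55.97063446044922), 139.94137573242188) ((606.4138793945312, -82.4250259399414), (57.27812957763672, 57.7519645690918), 139.93966674804688)
top [283. 170.] ((615.579345703125, -84.23319244384766), (59.884315490722656, 62.921241760253906), 79.5332260131836) ((621.9505004882812, -85.10833740234375), (61.54087448120117, 64.66180419921875), 79.53327178955078)
top [283. 170.] ((615.3496704101562, -83.6561279296875), (26.67376136779785, 28.985685348510742), 5.422318935394287) ((621.7144165039062, -84.51530456542969), (27.411592483520508, 29.787504196166992), 5.422352313995361)
```

```bash
cat >> h.py <<'E'
def Rt(head,tilt,s):
    "tool rotation: heading deg, tilt from vertical deg, tool y = s*(left of heading)"
    a,b=np.radians(head),np.radians(tilt); h=np.array([np.cos(a),np.sin(a),0]); k=np.array([0,0,1.]); p=np.cross(k,h)
    z=np.sin(b)*h-np.cos(b)*k; y=s*p; return np.c_[np.cross(y,z),y,z]
def rel(pos,Rm,st=None):
    st=st or arm.get_state(); C=R.from_euler("xyz",st["ee_rot"]).as_matrix()
    return (R.from_matrix(C.T@Rm).as_rotvec()/(np.pi/2)).round(3),(C.T@(np.array(pos)-st["eef_pos"])/.1).round(3)
def show():
    st=arm.get_state(); print({k:np.round(st[k],3).tolist() for k in ("t","q","eef_pos","force","width","gripper_force")})
E
python3 - <<'E'
from h import *
st=arm.get_state();C=R.from_euler("xyz",st["ee_rot"]).as_matrix();P=np.array(arm.camera_model("wrist")["pose"])
print("cam in tool",(C.T@(P[:3,3]-st["eef_pos"])).round(3),"axes",(C.T@P[:3,:3]).round(2).tolist(),arm.camera_model("wrist")["fovy"])
for s in (1,-1): print(s,rel([.434,-.25,.26],Rt(117,45,s)))
print(rel([.434,-.25,.26],C))
E
```

```text
cam in tool [ 0.085 -0.    -0.139] axes [[0.0, -0.95, -0.31], [1.0, 0.0, 0.0], [-0.0, -0.31, 0.95]] 61.237987862761905
1 (array([-0.393, -0.389, -0.95 ]), array([-2.776,  2.577, -0.151]))
-1 (array([-0.388,  0.392,  0.937]), array([-2.776,  2.577, -0.151]))
(array([0., 0., 0.]), array([-2.776,  2.577, -0.151]))
```

Call:
arm_command(series=[-0.06,-0.06,-0.14,-0.2,0.2,-0.6,1,-0.1,-0.1,-0.25,-0.4,0.4,-0.8,1,-0.15,-0.15,-0.37,-0.6,0.6,-0.8,1,-0.2,-0.2,-0.5,-0.8,0.8,-0.8,1,-0.25,-0.25,-0.6,-1,1,-0.8,1,-0.3,-0.3,-0.72,-1,1,-0.8,1,-0.35,-0.35,-0.84,-1,1,-0.8,1,-0.393,-0.389,-0.95,-1,1,-0.8,1], force=20)

```text
t: 1.1
eef_pos: [0.3449, -0.4708, 0.3249]
ee_rot: [3.05, 0.701, -1.355]
force: [-0.3, -0.1, -0.0]
width: 0.0874
gripper_force: 0.0
```

```bash
python3 - <<'E'
from h import *
show();print(rel([.434,-.25,.26],Rt(117,45,1)))
E
```

```text
{'t': 1.1, 'q': [-0.79, 0.587, 0.497, -0.318, -2.118, 0.963], 'eef_pos': [0.345, -0.471, 0.325], 'force': [-0.346, -0.052, -0.036], 'width': 0.087, 'gripper_force': 0.0}
(array([-0.052, -0.048, -0.122]), array([-1.084, -1.498,  1.634]))
```

Call:
arm_command(series=[-0.03,-0.03,-0.08,-0.3,-0.3,0.3,1,-0.052,-0.048,-0.122,-0.6,-0.6,0.6,1,-0.052,-0.048,-0.122,-0.8,-0.9,0.8,1,-0.052,-0.048,-0.122,-0.9,-1,0.9,1,-0.052,-0.048,-0.122,-0.9,-1,0.9,1])

```text
t: 1.72
eef_pos: [0.4069, -0.3212, 0.3074]
ee_rot: [3.138, 0.782, -1.105]
force: [-0.6, -0.2, 0.7]
width: 0.0875
gripper_force: 0.0
```

```bash
python3 - <<'E'
from h import *
show();print(rel([.434,-.25,.20],Rt(117,45,1)))
m=arm.camera_model("wrist"); im=arm.grab_frame("wrist"); 
print("rim pred",proj(m,[.435,-.251,.11]),"base",proj(m,[.435,-.251,0]))
cv2.imwrite("pics/w1.png",im)
E
```

```text
{'t': 1.725, 'q': [-0.574, 0.51, 0.324, -0.412, -2.057, 0.976], 'eef_pos': [0.407, -0.321, 0.307], 'force': [-0.621, -0.164, 0.688], 'width': 0.088, 'gripper_force': 0.0}
(array([-0.   , -0.002, -0.002]), array([ 0.392, -0.566,  1.122]))
rim pred [203.71074423  67.43967129] base [213.75362992 -13.60276709]
```

View pics/w1.png

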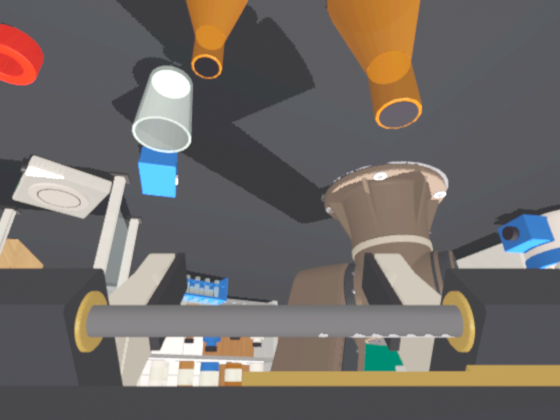

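The wrist picture, which is upside down, shows the target flask's rim at (207,66) against a prediction of (204,67). The big flask's rim is at (398,112) and the beaker at (165,110).

```bash
python3 - <<'E'
from h import *
m=arm.camera_model("wrist"); print(onz(m,(207,66.3),.11).round(4), onz(m,(215,2),.0))
print(rel([.434,-.251,.16],Rt(117,45,1)),rel([.434,-.251,.094],Rt(117,45,1)))
E
```

```text
[ 0.4326 -0.2543  0.11  ] [ 0.42862232 -0.23760714  0.        ]
(array([-0.001, -0.002, -0.003]), array([ 0.676, -0.569,  1.405])) (array([-0.001, -0.002, -0.003]), array([ 1.141, -0.571,  1.873]))
```

Call:
arm_command(series=[0,0,0,0.06,-0.25,0.35,1,0,0,0,0.15,-0.45,0.7,1,0,0,0,0.25,-0.565,0.9,1,0,0,0,0.3,-0.565,1,1,0,0,0,0.3,-0.565,1,1,0,0,0,0.3,-0.565,1,1])

```text
t: 2.52
eef_pos: [0.4347, -0.2538, 0.2159]
ee_rot: [3.139, 0.781, -1.107]
force: [0.7, 0.3, -0.1]
width: 0.0875
gripper_force: 0.0
```

```bash
python3 - <<'E'
from h import *
show();print(rel([.4335,-.252,.16],Rt(117,45,1)),rel([.4335,-.252,.094],Rt(117,45,1)))
m=arm.camera_model("wrist"); im=arm.grab_frame("wrist"); 
print("rim pred",proj(m,[.4335,-.252,.11]));cv2.imwrite("pics/w2.png",im)
hsv=cv2.cvtColor(im,cv2.COLOR_BGR2HSV);k=cv2.inRange(hsv,(5,120,60),(22,255,255))
c,_=cv2.findContours(k,cv2.RETR_CCOMP,cv2.CHAIN_APPROX_NONE)
for x in c:
    if len(x)>20:
        e=cv2.fitEllipse(x); print(e, onz(m,e[0],.11).round(4))
E
```

```text
{'t': 2.525, 'q': [-0.478, 0.534, 0.16, -0.442, -1.847, 0.966], 'eef_pos': [0.435, -0.254, 0.216], 'force': [0.665, 0.295, -0.099], 'width': 0.088, 'gripper_force': 0.0}
(array([-0.001, -0.003, -0.003]), array([0.378, 0.002, 0.412])) (array([-0.001, -0.003, -0.003]), array([0.843, 0.001, 0.881]))
rim pred [272.83588656 112.8560686 ]
((150.1881866455078, 360.0693664550781), (4.584084510803223, 18.52779197692871), 22.79733657836914) [0.1532 1.8458 0.11  ]
((199.7225341796875, 354.2511291503906), (12.844573020935059, 14.680619239807129), 10.152313232421875) [0.0099 1.361  0.11  ]
((363.6585693359375, 365.27685546875), (47.55922317504883, 346.4888610839844), 91.68401336669922) [-1.2642  1.7329  0.11  ]
((247.0, 360.3486328125), (5.423765659332275, 13.084410667419434), 90.0) [-0.3451  1.6353  0.11  ]
((458.194091796875, 321.30889892578125), (27.97454833984375, 59.209373474121094), 169.4644775390625) [-0.2928  0.1986  0.11  ]
((90.51859283447266, 321.1609802246094), (27.801097869873047, 59.11411666870117), 10.80760383605957) [0.5014 0.5859 0.11  ]
((6.969606399536133, 97.4968032836914), (27.494462966918945, 52.545536041259766), 123.93743133544922) [ 0.5712 -0.1967  0.11  ]
((501.6783752441406, 72.34198760986328), (131.45196533203125, 217.50582885742188), 158.37518310546875) [ 0.3418 -0.3316  0.11  ]
((273.2607421875, 45.07682418823242), (76.49108123779297, 147.03712463378906), 179.96536254882812) [ 0.454  -0.2935  0.11  ]
((273.316162109375, 111.89856719970703), (25.709688186645508, 35.50396728515625), 89.61219787597656) [ 0.4336 -0.2529  0.11  ]
```

Call:
arm_command(series=[0,0,0,0.2,0,0.22,1,0,0,0,0.4,0,0.43,1,0,0,0,0.6,0,0.63,1,0,0,0,0.75,0,0.78,1,0,0,0,0.84,0,0.88,1,0,0,0,0.84,0,0.88,1,0,0,0,0.84,0,0.88,0.5,0,0,0,0.84,0,0.88,0.3], force=15)

```text
t: 3.58
eef_pos: [0.4339, -0.2508, 0.0943]
ee_rot: [3.14, 0.781, -1.105]
force: [-0.2, 0.2, 0.4]
width: 0.073
gripper_force: 0.0
```

Call:
arm_command(series=[0,0,0,0,0,0,0,0,0,0,0,0,0,0,0,0,0,0,0,0,0,0,0,0,0,0,0,0,0,0,0,0,0,0,0])

```text
t: 4.2
eef_pos: [0.4335, -0.2506, 0.0934]
ee_rot: [3.138, 0.782, -1.106]
force: [0.7, -0.7, 0.2]
width: 0.0243
gripper_force: 15.0
```

```bash
python3 - <<'E'
from h import *
show();print(rel([.4335,-.252,.094],Rt(117,45,1)))
E
```

```text
{'t': 4.2, 'q': [-0.473, 0.656, 0.057, -0.429, -1.642, 1.059], 'eef_pos': [0.434, -0.251, 0.093], 'force': [0.662, -0.65, 0.151], 'width': 0.024, 'gripper_force': 15.001}
(array([-0.001, -0.002, -0.003]), array([ 0.005,  0.006, -0.013]))
```

Call:
arm_command(series=[0,0,0,-0.05,0,-0.05,0,0,0,0,-0.15,0,-0.15,0,0,0,0,-0.35,0,-0.35,0,0,0,0,-0.6,0,-0.6,0,0,0,0,-0.8,0,-0.8,0,0,0,0,-0.95,0,-0.95,0,0,0,0,-1,0,-1,0,0,0,0,-1,0,-1,0], force=25)

```text
t: 5.2
eef_pos: [0.4335, -0.2499, 0.2349]
ee_rot: [3.139, 0.782, -1.106]
force: [0.9, -0.3, -2.8]
width: 0.0246
gripper_force: 25.0
```

```bash
python3 - <<'E'
from h import *
show();print(rel([.626,.042,.234],Rt(117,45,1)))
E
```

```text
{'t': 5.2, 'q': [-0.475, 0.514, 0.174, -0.449, -1.877, 0.949], 'eef_pos': [0.434, -0.25, 0.235], 'force': [0.923, -0.256, -2.833], 'width': 0.025, 'gripper_force': 24.999}
(array([-0.001, -0.002, -0.003]), array([-1.233, -3.032,  1.229]))
```

Call:
arm_command(series=[0,0,0,-0.04,-0.1,0.04,0,0,0,0,-0.12,-0.3,0.12,0,0,0,0,-0.22,-0.55,0.22,0,0,0,0,-0.32,-0.8,0.32,0,0,0,0,-0.41,-1,0.41,0])

```text
t: 5.82
eef_pos: [0.498, -0.1509, 0.2345]
ee_rot: [3.139, 0.782, -1.105]
force: [-0.7, -0.7, -1.7]
width: 0.0242
gripper_force: 25.0
```

Call:
arm_command(series=[0,0,0,-0.1,-0.25,0.1,0,0,0,0,-0.2,-0.5,0.2,0,0,0,0,-0.3,-0.75,0.3,0,0,0,0,-0.41,-1,0.41,0])

```text
t: 6.32
eef_pos: [0.561, -0.0548, 0.234]
ee_rot: [3.138, 0.782, -1.106]
force: [-0.3, -0.7, -1.1]
width: 0.0245
gripper_force: 25.0
```

Call:
arm_command(series=[0,0,0,-0.1,-0.25,0.1,0,0,0,0,-0.2,-0.5,0.2,0,0,0,0,-0.3,-0.75,0.3,0,0,0,0,-0.38,-0.92,0.38,0,0,0,0,-0.41,-1,0.41,0,0,0,0,-0.41,-1,0.41,0])

```text
t: 7.08
eef_pos: [0.6232, 0.0405, 0.2335]
ee_rot: [3.138, 0.782, -1.106]
force: [0.2, 0.1, -1.6]
width: 0.0244
gripper_force: 25.0
```

```bash
python3 - <<'E'
from h import *
show();print(rel([.5735,.236,.16],Rt(117,45,1)))
m=arm.camera_model("wrist"); im=arm.grab_frame("wrist"); cv2.imwrite("pics/w3.png",im)
print("plate",proj(m,[.5735,.236,.03]),"post",proj(m,[.4815,.158,.1]))
cv2.imwrite("pics/s3.png",arm.grab_frame("scene"))
E
```

```text
{'t': 7.075, 'q': [-0.047, 0.562, 0.338, -0.673, -1.754, 0.529], 'eef_pos': [0.623, 0.041, 0.234], 'force': [0.235, 0.149, -1.609], 'width': 0.024, 'gripper_force': 24.999}
(array([-0.001, -0.002, -0.003]), array([-0.879, -0.439,  1.909]))
plate [236.50420357 162.28010816] post [343.45237757 202.74674759]
```

View pics/w3.png

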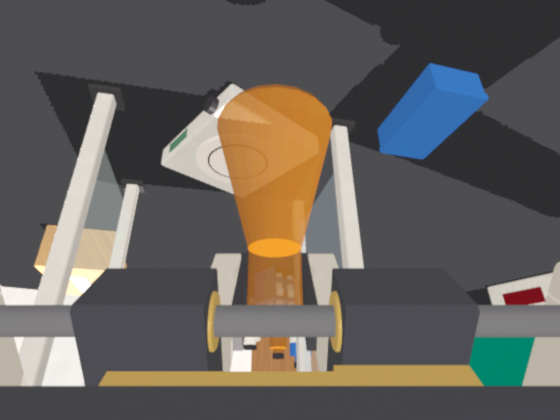

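View pics/s3.png

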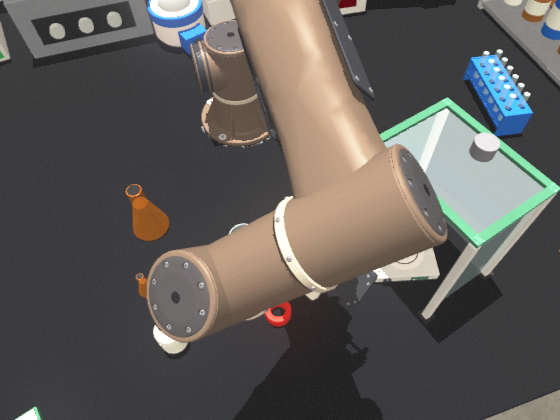

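The wrist view shows the flask held upright, the plate's circle at about (237,161) against a prediction of (236.5,162), and the posts clear on both sides. In the scene view the arm's barrel end at (415,195) is close to the roof, so I'll triangulate its height using the top view.

```bash
python3 - <<'E'
from h import *
cv2.imwrite("pics/t3.png",arm.grab_frame("top"))
E
```

```text
(no output)
```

View pics/t3.png

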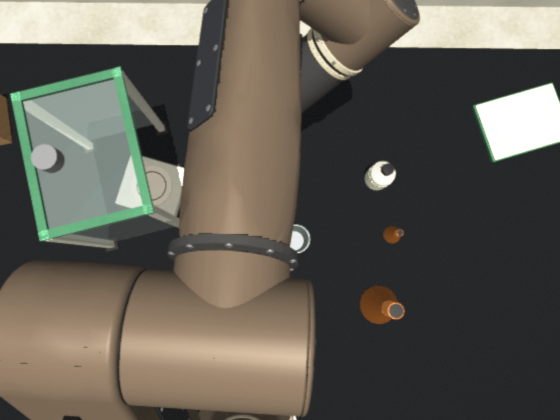

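```bash
python3 - <<'E'
from h import *
m=arm.camera_model("scene"); t=arm.camera_model("top")
z=Rt(117,45,1)[:,2]; P=arm.get_state()["eef_pos"]
for d in (0,.1,.15,.2,.25,.3,.35,.4,.45): print(d,(P-d*z).round(3),proj(m,P-d*z).round(),proj(t,P-d*z).round())
def tri(a,b):
    (o,d),(p,e)=ray(t,a),ray(m,b); k=np.linalg.lstsq(np.c_[d,-e],p-o,rcond=None)[0]; print((o+k[0]*d).round(3),(p+k[1]*e).round(3))
tri((405,5),(180,296)); tri((335,57),(290,245))
for zz in (.4,.5,.6,.7): print(zz,onz(m,(415,195),zz).round(3))
E
```

```text
0 [0.623 0.039 0.234] [340. 251.] [224. 144.]
0.1 [ 0.655 -0.024  0.304] [315. 258.] [255. 118.]
0.15 [ 0.671 -0.055  0.34 ] [301. 262.] [273. 103.]
0.2 [ 0.687 -0.087  0.375] [285. 266.] [292.  86.]
0.25 [ 0.703 -0.118  0.411] [266. 272.] [312.  68.]
0.3 [ 0.719 -0.15   0.446] [245. 278.] [335.  49.]
0.35 [ 0.735 -0.181  0.481] [220. 285.] [360.  27.]
0.4 [ 0.751 -0.213  0.517] [191. 294.] [387.   3.]
0.45 [ 0.767 -0.244  0.552] [156. 304.] [418. -23.]
[ 0.748 -0.237  0.519] [ 0.75  -0.224  0.516]
[ 0.691 -0.145  0.478] [ 0.71  -0.085  0.478]
0.4 [0.649 0.138 0.4  ]
0.5 [0.704 0.084 0.5  ]
0.6 [0.76 0.03 0.6 ]
0.7 [ 0.816 -0.024  0.7  ]
```

```bash
python3 - <<'E'
from h import *
m=arm.camera_model("scene"); z=Rt(117,45,1)[:,2]; P=arm.get_state()["eef_pos"]
for d in (.3,.33,.36):
    S=P-d*z
    for uv in ((420,190),(405,200)):
        o,v=ray(m,uv); k=((S-o)@z)/(v@z); E=o+k*v; print(d,uv,E.round(3),np.linalg.norm(E-S).round(3), proj(m,S))
E
```

```text
0.3 (420, 190) [0.755 0.039 0.598] 0.245 [244.60878126 277.9519739 ]
0.3 (405, 200) [0.754 0.025 0.586] 0.227 [244.60878126 277.9519739 ]
0.33 (420, 190) [0.769 0.026 0.622] 0.251 [230.16232941 282.11645551]
0.33 (405, 200) [0.768 0.013 0.611] 0.234 [230.16232941 282.11645551]
0.36 (420, 190) [0.782 0.012 0.646] 0.258 [214.28752176 286.69268953]
0.36 (405, 200) [0.782 0.    0.636] 0.242 [214.28752176 286.69268953]
```

Call:
arm_command(series=[0,0,0,0.15,0,0.15,0,0,0,0,0.35,0,0.35,0,0,0,0,0.5,0,0.5,0,0,0,0,0.53,0,0.53,0,0,0,0,0.4,-0.04,0.66,0,0,0,0,0.2,-0.1,0.85,0,0,0,0,0.05,-0.15,1,0])

```text
t: 8.1
eef_pos: [0.6059, 0.1093, 0.1604]
ee_rot: [3.141, 0.782, -1.103]
force: [0.3, -0.2, -0.8]
width: 0.0245
gripper_force: 25.0
```

Call:
arm_command(series=[0,0,0,-0.15,-0.05,0.15,0,0,0,0,-0.3,-0.1,0.3,0,0,0,0,-0.45,-0.14,0.45,0,0,0,0,-0.55,-0.17,0.55,0,0,0,0,-0.55,-0.17,0.55,0])

```text
t: 8.72
eef_pos: [0.5861, 0.1849, 0.1591]
ee_rot: [3.139, 0.782, -1.105]
force: [0.3, 0.5, -0.6]
width: 0.0239
gripper_force: 25.0
```

```bash
python3 - <<'E'
from h import *
show();print(rel([.5735,.2355,.16],Rt(117,45,1)))
m=arm.camera_model("wrist"); im=arm.grab_frame("wrist"); cv2.imwrite("pics/w4.png",im)
print("plate",proj(m,[.5735,.2355,.03]))
cv2.imwrite("pics/s4.png",np.hstack([arm.grab_frame("scene")[60:420,200:],im[:360]])[:, :]); v=cv2.imread("pics/s4.png"); cv2.imwrite("pics/s4.png",cv2.resize(v,(800,int(800*v.shape[0]/v.shape[1]))))
E
```

```text
{'t': 8.725, 'q': [0.146, 0.544, 0.141, -0.734, -1.5, 0.504], 'eef_pos': [0.586, 0.185, 0.159], 'force': [0.302, 0.499, -0.586], 'width': 0.024, 'gripper_force': 24.998}
(array([-0.   , -0.002, -0.002]), array([-0.367, -0.116,  0.351]))
plate [256.82123137 134.04375996]
```

View pics/s4.png

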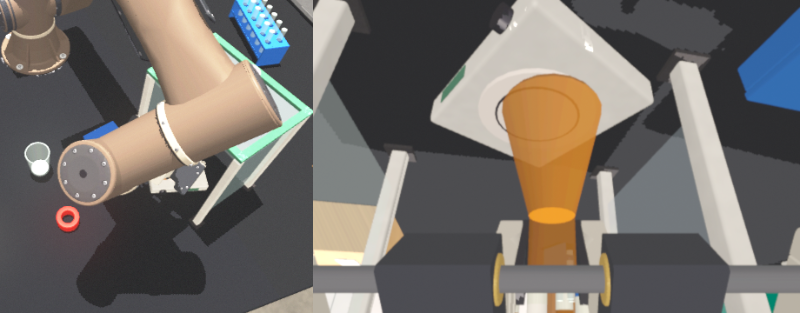

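Forearm runs above the roof and the gripper is centred between the posts; I'll fit the black circle in this wrist picture for a finer plate centre.

```bash
python3 - <<'E'
from h import *
m=arm.camera_model("wrist"); im=cv2.imread("pics/w4.png")
g=cv2.cvtColor(im,cv2.COLOR_BGR2GRAY); bh=cv2.morphologyEx(g,cv2.MORPH_BLACKHAT,np.ones((9,9)))
ys,xs=np.nonzero(bh>25)
W=np.array([onz(m,(x,y),.03)[:2] for x,y in zip(xs,ys)]); r=np.linalg.norm(W-[.5735,.2355],axis=1)
k=(r>.028)&(r<.044)
from scipy.optimize import least_squares
f=least_squares(lambda p:np.linalg.norm(W[k]-p[:2],axis=1)-.036,[.5735,.2355],loss="soft_l1",f_scale=.001)
print(k.sum(),f.x,np.abs(f.fun).mean()); print(rel([*f.x,.16],Rt(117,45,1)))
# flask base silhouette
hsv=cv2.cvtColor(im,cv2.COLOR_BGR2HSV); a=cv2.inRange(hsv,(5,110,60),(22,255,255)); a[250:]=0
ys,xs=np.nonzero(a); i=ys.argmin(); print("flask far top px",xs[i],ys[i], "pred axis base",proj(m,arm.get_state()["eef_pos"]-[0,0,.0934]))
for th in (0,):
    P=arm.get_state()["eef_pos"]; q=np.array([proj(m,P+[.032*np.cos(t),.032*np.sin(t),-.0934+.002]) for t in np.linspace(0,6.28,60)]); print("pred base top row",q[:,1].min(),"cols",q[:,0].min(),q[:,0].max()); print("meas cols",xs[ys<130].min(),xs[ys<130].max())
E
```

```text
148 [0.57212463 0.23371073] 0.0006135092109258777
(array([-0.001, -0.002, -0.003]), array([-0.372, -0.097,  0.352]))
flask far top px 272 85 pred axis base [272.21834671 127.02118781]
pred base top row 86.94635224979376 cols 214.8721591588697 329.4448960741853
meas cols 218 330
```

Call:
arm_command(series=[0,0,0,-0.15,-0.04,0.15,0,0,0,0,-0.3,-0.09,0.3,0,0,0,0,-0.37,-0.1,0.355,0,0,0,0,-0.37,-0.1,0.355,0,0,0,0,-0.29,-0.1,0.435,0,0,0,0,-0.21,-0.1,0.515,0,0,0,0,-0.15,-0.1,0.575,0,0,0,0,-0.15,-0.1,0.575,0])

```text
t: 9.82
eef_pos: [0.5719, 0.2337, 0.1272]
ee_rot: [3.135, 0.783, -1.109]
force: [0.0, -0.1, -0.6]
width: 0.0245
gripper_force: 25.0
```

```bash
python3 - <<'E'
from h import *
show();print(rel([.5725,.2345,.1234],Rt(117,45,1)))
E
```

```text
{'t': 9.825, 'q': [0.215, 0.558, 0.091, -0.763, -1.411, 0.499], 'eef_pos': [0.572, 0.234, 0.127], 'force': [0.027, -0.144, -0.643], 'width': 0.025, 'gripper_force': 24.998}
(array([-0.   , -0.002, -0.004]), array([ 0.024, -0.009,  0.03 ]))
```

Lower the last ~4 mm in small steps.

Call:
arm_command(series=[0,0,0,0.007,0,0.007,0,0,0,0,0.014,0,0.014,0,0,0,0,0.02,0,0.02,0,0,0,0,0.02,0,0.02,0])

```text
t: 10.32
eef_pos: [0.5723, 0.2341, 0.126]
ee_rot: [3.139, 0.782, -1.106]
force: [0.1, -1.1, -1.8]
width: 0.0245
gripper_force: 25.0
```

Call:
arm_command(series=[0,0,0,0.005,0,0.005,0,0,0,0,0.009,0,0.009,0,0,0,0,0.009,0,0.009,0])

```text
t: 10.7
eef_pos: [0.5723, 0.2341, 0.1246]
ee_rot: [3.138, 0.782, -1.106]
force: [-0.3, -0.5, -0.8]
width: 0.0244
gripper_force: 25.0
```

Call:
arm_command(series=[0,0,0,0.005,0,0.005,0,0,0,0,0.009,0,0.009,0,0,0,0,0.009,0,0.009,0])

```text
t: 11.08
eef_pos: [0.5723, 0.234, 0.1235]
ee_rot: [3.139, 0.782, -1.106]
force: [-1.6, -0.4, 0.6]
width: 0.0244
gripper_force: 25.0
```

Call:
arm_command(series=[0,0,0,0.005,0,0.005,0,0,0,0,0.009,0,0.009,0,0,0,0,0.009,0,0.009,0])

```text
t: 11.45
eef_pos: [0.5723, 0.234, 0.1234]
ee_rot: [3.14, 0.783, -1.104]
force: [-1.2, -2.0, 8.7]
width: 0.0243
gripper_force: 25.0
```

Call:
arm_command(series=[0,0,0,-0.003,0,-0.003,0,0,0,0,-0.003,0,-0.003,0.32,0,0,0,-0.003,0,-0.003,0.36,0,0,0,-0.003,0,-0.003,0.4,0,0,0,-0.003,0,-0.003,0.6,0,0,0,-0.003,0,-0.003,0.6,0,0,0,-0.003,0,-0.003,0.6], force=10)

```text
t: 12.32
eef_pos: [0.5723, 0.234, 0.1224]
ee_rot: [3.138, 0.782, -1.106]
force: [-0.0, 0.5, 0.4]
width: 0.0519
gripper_force: 0.0
```

```bash
python3 - <<'E'
from h import *
show()
m=arm.camera_model("wrist"); im=arm.grab_frame("wrist"); cv2.imwrite("pics/w5.png",im)
from scipy.optimize import least_squares
g=cv2.cvtColor(im,cv2.COLOR_BGR2GRAY); bh=cv2.morphologyEx(g,cv2.MORPH_BLACKHAT,np.ones((9,9)))
hsv=cv2.cvtColor(im,cv2.COLOR_BGR2HSV); a=cv2.inRange(hsv,(5,110,60),(22,255,255)); a[250:]=0
c=max(cv2.findContours(a,cv2.RETR_EXTERNAL,cv2.CHAIN_APPROX_NONE)[0],key=cv2.contourArea)[:,0]
W=lambda pts,z:np.array([onz(m,p,z)[:2] for p in pts])
w=W(c,.032); far=w[np.argsort(c[:,1])[:60]]
f=least_squares(lambda p:np.linalg.norm(far-p[:2],axis=1)-.032,[.572,.234]); print("flask base",f.x,np.abs(f.fun).mean(),"TCP axis pred",arm.get_state()["eef_pos"])
ys,xs=np.nonzero(bh>25); w=W(np.c_[xs,ys],.03); r=np.linalg.norm(w-[.5725,.2345],axis=1);k=(r>.031)&(r<.041)
f=least_squares(lambda p:np.linalg.norm(w[k]-p[:2],axis=1)-.036,[.5725,.2345],loss="soft_l1",f_scale=.001);print("circle",k.sum(),f.x)
E
```

```text
{'t': 12.325, 'q': [0.215, 0.563, 0.088, -0.764, -1.403, 0.507], 'eef_pos': [0.572, 0.234, 0.122], 'force': [-0.021, 0.508, 0.359], 'width': 0.052, 'gripper_force': 0.0}
flask base [0.5711385 0.2326193] 0.00023710829569539084 TCP axis pred [0.57230734 0.23406022 0.12245302]
circle 789 [0.57195822 0.23679234]
```

View pics/w5.png

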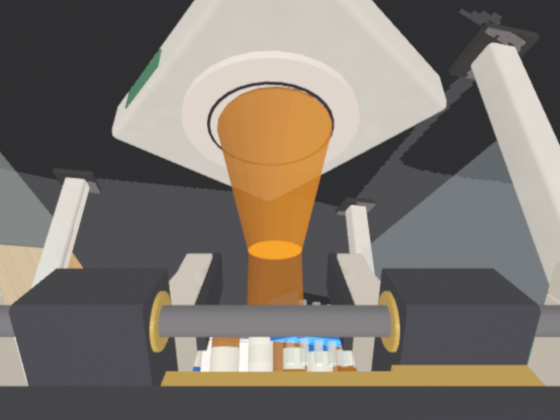

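The flask stands upright inside the black circle: circle columns 208–333, base 218–331, so about 2 mm off centre. Next I back out along the tool axis.

Call:
arm_command(series=[0,0,0,0,0,-0.08,0.7,0,0,0,0,0,-0.25,0.7,0,0,0,0,0,-0.45,0.7,0,0,0,0.1,0.05,-0.65,0.7,0,0,0,0.25,0.1,-0.8,0.7,0,0,0,0.4,0.17,-1,0.7])

```text
t: 13.12
eef_pos: [0.6017, 0.1363, 0.1648]
ee_rot: [3.137, 0.783, -1.108]
force: [0.3, -0.5, 0.3]
width: 0.0611
gripper_force: 0.0
```

Call:
arm_command(series=[0,0,0,0.2,0.07,-0.2,0.8,0,0,0,0.45,0.12,-0.45,0.9,0,0,0,0.65,0.2,-0.65,0.9,0,0,0,0.65,0.2,-0.65,0.9])

```text
t: 13.62
eef_pos: [0.6255, 0.0439, 0.1647]
ee_rot: [3.136, 0.783, -1.111]
force: [0.4, 0.2, -0.9]
width: 0.0789
gripper_force: 0.0
```

```bash
python3 - <<'E'
from h import *
show()
m=arm.camera_model("wrist"); im=arm.grab_frame("wrist"); cv2.imwrite("pics/w6.png",im)
hsv=cv2.cvtColor(im,cv2.COLOR_BGR2HSV);k=cv2.inRange(hsv,(5,120,60),(22,255,255))
print("pred rim",proj(m,[.572,.234,.14]),"base",proj(m,[.572,.234,.03]))
for x in cv2.findContours(k,cv2.RETR_CCOMP,cv2.CHAIN_APPROX_NONE)[0]:
    if len(x)>30:
        e=cv2.fitEllipse(x)
        if e[0][1]<260: print(np.round(e[0],1),np.round(e[1],1), onz(m,e[0],.14).round(4),x[:,0].min(0),x[:,0].max(0))
print(rel([.618,-.085,.10],Rt(117,45,1)),rel([.618,-.085,.10],Rt(125,45,1)))
E
```

```text
{'t': 13.625, 'q': [-0.042, 0.622, 0.277, -0.666, -1.655, 0.597], 'eef_pos': [0.625, 0.044, 0.165], 'force': [0.391, 0.197, -0.89], 'width': 0.079, 'gripper_force': 0.0}
pred rim [234.39099738 314.92644589] base [239.11757878 212.60100118]
[238.5 242.1] [ 49.8 116.4] [0.639  0.0532 0.14  ] [212 200] [268 304]
(array([-0.001, -0.001, -0.004]), array([ 1.262,  0.647, -0.338])) (array([-0.064, -0.001, -0.067]), array([ 1.262,  0.647, -0.338]))
```

Call:
arm_command(series=[0,0,0,0.15,0.12,-0.15,1,0,0,0,0.35,0.28,-0.35,1,0,0,0,0.55,0.45,-0.55,1,0,0,0,0.72,0.58,-0.72,1,0,0,0,0.8,0.647,-0.8,1,0,0,0,0.8,0.647,-0.8,1,0,0,0,0.8,0.647,-0.8,1])

```text
t: 14.55
eef_pos: [0.6185, -0.0822, 0.1661]
ee_rot: [3.139, 0.783, -1.105]
force: [0.1, -0.1, 0.6]
width: 0.0878
gripper_force: 0.0
```

```bash
python3 - <<'E'
from h import *
show()
m=arm.camera_model("wrist"); im=arm.grab_frame("wrist"); cv2.imwrite("pics/w7.png",im)
hsv=cv2.cvtColor(im,cv2.COLOR_BGR2HSV);k=((hsv[...,0]<5)|(hsv[...,0]>174))&(hsv[...,1]>140)&(hsv[...,2]>60)
print("pred",proj(m,[.618,-.085,.03]),proj(m,[.618,-.085,.0]))
for x in cv2.findContours(k.astype(np.uint8),cv2.RETR_CCOMP,cv2.CHAIN_APPROX_NONE)[0]:
    if len(x)>40 and x[:,0,1].mean()<260:
        w=np.array([onz(m,p,.03)[:2] for p in x[:,0]],np.float32)*1000; e=cv2.fitEllipse(w); print(x[:,0].mean(0),np.round(e[0],1),np.round(e[1],1),x[:,0].min(0),x[:,0].max(0))
print(rel([.617,-.085,.10],Rt(117,45,1)),rel([.617,-.085,.023],Rt(117,45,1)))
E
```

```text
{'t': 14.55, 'q': [-0.197, 0.67, 0.348, -0.6, -1.761, 0.706], 'eef_pos': [0.618, -0.082, 0.166], 'force': [0.088, -0.118, 0.579], 'width': 0.088, 'gripper_force': 0.0}
pred [275.05507839  69.77616404] [274.92390382  36.97532465]
[277.64983165  50.27272727] [620.3 -92.8] [56.8 74.6] [231   0] [324 102]
[277.74647887  52.97183099] [622.2 -96.5] [ 8.5 19.2] [260  47] [295  59]
(array([-0.001, -0.002, -0.002]), array([0.481, 0.025, 0.455])) (array([-0.001, -0.002, -0.002]), array([1.024, 0.024, 1.001]))
```

View pics/w7.png

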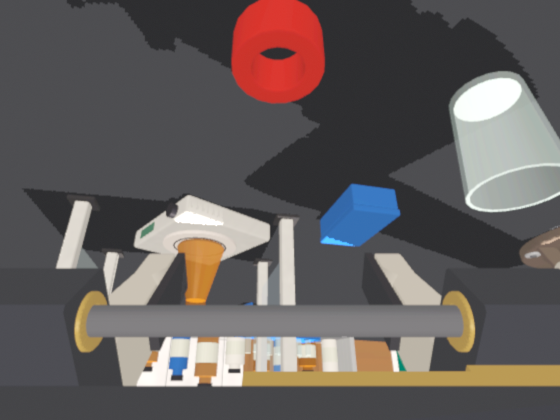

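The ring's top face is centred near (278,69), 3 px from the prediction, and its far edge is at row 102.

```bash
python3 - <<'E'
from h import *
m=arm.camera_model("wrist"); h=np.array([np.cos(np.radians(117)),np.sin(np.radians(117)),0])
c=onz(m,(277.7,102),.03)-.029*h; print(c)
print(rel([*c[:2],.165],Rt(117,45,1)),rel([*c[:2],.024],Rt(117,45,1)))
E
```

```text
[ 0.61699622 -0.08685932  0.03      ]
(array([-0.001, -0.002, -0.002]), array([ 0.034,  0.035, -0.017])) (array([-0.001, -0.002, -0.002]), array([1.029, 0.032, 0.982]))
```

Call:
arm_command(series=[0,0,0,0.17,0.033,0.12,1,0,0,0,0.35,0.033,0.3,1,0,0,0,0.55,0.033,0.5,1,0,0,0,0.72,0.033,0.67,1,0,0,0,0.8,0.033,0.75,1,0,0,0,0.8,0.033,0.75,1])

```text
t: 15.35
eef_pos: [0.6165, -0.088, 0.0553]
ee_rot: [3.136, 0.784, -1.108]
force: [-0.0, -0.0, 0.1]
width: 0.0875
gripper_force: 0.0
```

Call:
arm_command(series=[0,0,0,0.08,0,0.08,1,0,0,0,0.16,0,0.16,1,0,0,0,0.215,0,0.218,1,0,0,0,0.215,0,0.218,1])

```text
t: 15.85
eef_pos: [0.6164, -0.0879, 0.025]
ee_rot: [3.137, 0.783, -1.107]
force: [0.2, -0.0, 0.5]
width: 0.0876
gripper_force: 0.0
```

```bash
python3 - <<'E'
from h import *
show();print(rel([.617,-.0868,.026],Rt(117,45,1)))
E
```

```text
{'t': 15.85, 'q': [-0.203, 0.816, 0.27, -0.584, -1.579, 0.834], 'eef_pos': [0.616, -0.088, 0.025], 'force': [0.228, -0.0, 0.483], 'width': 0.088, 'gripper_force': 0.0}
(array([-0.   , -0.001, -0.004]), array([-0.012, -0.011, -0.002]))
```

Call:
arm_command(series=[0,0,0,-0.01,-0.01,0,0.8,0,0,0,-0.01,-0.01,0,0.72,0,0,0,-0.01,-0.01,0,0.6,0,0,0,-0.01,-0.01,0,0,0,0,0,-0.01,-0.01,0,0,0,0,0,-0.01,-0.01,0,0], force=25)

```text
t: 16.6
eef_pos: [0.6175, -0.087, 0.0268]
ee_rot: [3.139, 0.782, -1.106]
force: [0.3, -0.3, 1.5]
width: 0.0564
gripper_force: 25.0
```

Call:
arm_command(series=[0,0,0,-0.02,0,-0.02,0,0,0,0,-0.1,0,-0.1,0,0,0,0,-0.3,0,-0.3,0,0,0,0,-0.5,0,-0.5,0,0,0,0,-0.75,0,-0.75,0,0,0,0,-0.95,0,-0.95,0,0,0,0,-1,0,-1,0,0,0,0,-1,0,-1,0])

```text
t: 17.6
eef_pos: [0.6176, -0.0864, 0.169]
ee_rot: [3.14, 0.781, -1.105]
force: [-0.1, -0.6, -3.0]
width: 0.0565
gripper_force: 25.0
```

```bash
python3 - <<'E'
from h import *
show();print(rel([.6255,.044,.176],Rt(117,45,1)))
m=arm.camera_model("wrist"); im=arm.grab_frame("wrist"); cv2.imwrite("pics/w8.png",im)
E
```

```text
{'t': 17.6, 'q': [-0.203, 0.668, 0.351, -0.598, -1.766, 0.708], 'eef_pos': [0.618, -0.086, 0.169], 'force': [-0.113, -0.621, -3.031], 'width': 0.056, 'gripper_force': 24.995}
(array([-0.002, -0.003, -0.002]), array([-0.851, -0.658,  0.745]))
```

View pics/w8.png

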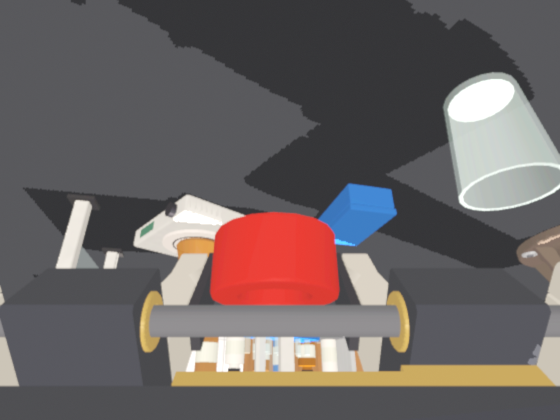

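The ring is held level, centred between the pads, with its lower rim's near edge at about row 213. I'll check its offset and the flask's offset along the heading.

```bash
python3 - <<'E'
from h import *
m=arm.camera_model("wrist"); P=arm.get_state()["eef_pos"]; T=np.linspace(0,6.28,200)
im=cv2.imread("pics/w8.png");hsv=cv2.cvtColor(im,cv2.COLOR_BGR2HSV);k=((hsv[...,0]<5)|(hsv[...,0]>174))&(hsv[...,1]>140)&(hsv[...,2]>60);k[:150]=0;k[310:]=0
n,l,s,c=cv2.connectedComponentsWithStats(k.astype(np.uint8)); i=s[1:,4].argmax()+1; print("ring box",s[i])
h=np.array([np.cos(np.radians(117)),np.sin(np.radians(117)),0])
for d in (-.003,0,.003):
    q=np.array([proj(m,P+d*h+[.029*np.cos(t),.029*np.sin(t),-.0268]) for t in T]); q2=np.array([proj(m,P+d*h+[.029*np.cos(t),.029*np.sin(t),.0032]) for t in T]); print(d,q.min(0),q.max(0),"top face",q2.min(0),q2.max(0))
E
```

```text
ring box [  210   212   130    93 10728]
-0.003 [210.02721971 205.6295614 ] [333.92685919 254.22600925] top face [204.35288316 279.19763367] [339.48467491 310.39154611]
0 [211.07837901 208.99273026] [332.9946731  256.04498935] top face [205.60316224 281.4129553 ] [338.371734   311.52581484]
0.003 [212.09639567 212.23413755] [332.09184147 257.8151857 ] top face [206.80982761 283.539908  ] [337.29795164 312.62742833]
```

Call:
arm_command(series=[0,0,0,-0.1,-0.05,0.05,0,0,0,0,-0.25,-0.18,0.2,0,0,0,0,-0.45,-0.33,0.38,0,0,0,0,-0.65,-0.5,0.55,0,0,0,0,-0.8,-0.62,0.7,0,0,0,0,-0.85,-0.658,0.745,0,0,0,0,-0.85,-0.658,0.745,0])

```text
t: 18.52
eef_pos: [0.6253, 0.0445, 0.1748]
ee_rot: [3.138, 0.782, -1.105]
force: [0.6, 0.3, -3.2]
width: 0.0566
gripper_force: 25.0
```

```bash
python3 - <<'E'
from h import *
show();print(rel([.5737,.2313,.176],Rt(117,45,1)))
E
```

```text
{'t': 18.525, 'q': [-0.041, 0.613, 0.285, -0.666, -1.669, 0.588], 'eef_pos': [0.625, 0.044, 0.175], 'force': [0.555, 0.264, -3.209], 'width': 0.057, 'gripper_force': 24.995}
(array([-0.   , -0.002, -0.003]), array([-1.357, -0.382,  1.33 ]))
```

Call:
arm_command(series=[0,0,0,-0.12,-0.03,0.1,0,0,0,0,-0.3,-0.08,0.28,0,0,0,0,-0.5,-0.14,0.48,0,0,0,0,-0.7,-0.2,0.67,0,0,0,0,-0.9,-0.25,0.88,0,0,0,0,-0.9,-0.25,0.88,0])

```text
t: 19.27
eef_pos: [0.5898, 0.171, 0.1766]
ee_rot: [3.139, 0.783, -1.102]
force: [0.1, -0.0, -1.8]
width: 0.0566
gripper_force: 25.0
```

Call:
arm_command(series=[0,0,0,-0.1,-0.03,0.1,0,0,0,0,-0.22,-0.07,0.22,0,0,0,0,-0.34,-0.1,0.34,0,0,0,0,-0.42,-0.12,0.42,0,0,0,0,-0.45,-0.13,0.445,0,0,0,0,-0.45,-0.13,0.445,0,0,0,0,-0.45,-0.13,0.445,0])

```text
t: 20.15
eef_pos: [0.5745, 0.2295, 0.1759]
ee_rot: [3.138, 0.782, -1.107]
force: [-0.5, 0.1, -2.0]
width: 0.0566
gripper_force: 25.0
```

```bash
python3 - <<'E'
from h import *
show();print(rel([.5737,.2313,.164],Rt(117,45,1)))
m=arm.camera_model("wrist"); im=arm.grab_frame("wrist"); cv2.imwrite("pics/w9.png",im)
E
```

```text
{'t': 20.15, 'q': [0.21, 0.508, 0.128, -0.754, -1.476, 0.443], 'eef_pos': [0.574, 0.229, 0.176], 'force': [-0.469, 0.148, -1.951], 'width': 0.057, 'gripper_force': 24.995}
(array([-0.001, -0.002, -0.003]), array([ 0.07 , -0.002,  0.099]))
```

View pics/w9.png

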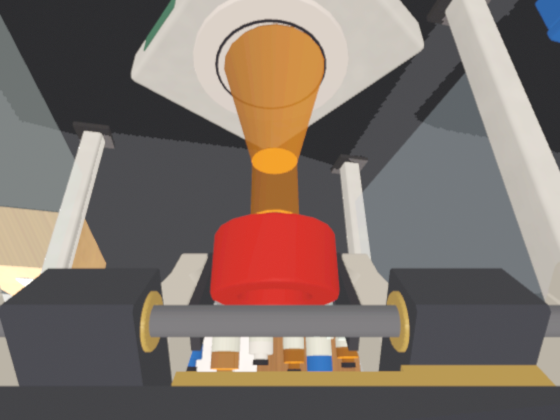

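The flask stands with its neck joint at (274,161), and the ring is centred at column 275 above it. I'll compute the flask axis in this frame.

```bash
python3 - <<'E'
from h import *
m=arm.camera_model("wrist"); P=arm.get_state()["eef_pos"]; im=cv2.imread("pics/w9.png")
h=np.array([np.cos(np.radians(117)),np.sin(np.radians(117))]); p=np.array([-h[1],h[0]])
hsv=cv2.cvtColor(im,cv2.COLOR_BGR2HSV); k=cv2.inRange(hsv,(10,200,200),(25,255,255)); k[:140]=0;k[190:]=0
c=max(cv2.findContours(k,cv2.RETR_EXTERNAL,cv2.CHAIN_APPROX_NONE)[0],key=cv2.contourArea); e=cv2.fitEllipse(c)
q=onz(m,e[0],.104)[:2]-P[:2]; print("joint",e,"rel TCP along h, left",q@h,q@p)
a=cv2.inRange(hsv,(5,110,60),(22,255,255)); a[150:]=0
c=max(cv2.findContours(a,cv2.RETR_EXTERNAL,cv2.CHAIN_APPROX_NONE)[0],key=cv2.contourArea)[:,0]
w=np.array([onz(m,x,.033)[:2] for x in c[c[:,1]<45]])
from scipy.optimize import least_squares
f=least_squares(lambda v:np.linalg.norm(w-v,axis=1)-.032,P[:2]); q=f.x-P[:2]; print("base",f.x,q@h,q@p,np.abs(f.fun).mean())
k=((hsv[...,0]<5)|(hsv[...,0]>174))&(hsv[...,1]>140)&(hsv[...,2]>60);k[:150]=0;k[310:]=0
ys,xs=np.nonzero(k); print("ring top row",ys.min()); r=onz(m,(275,ys.min()),P[2]-.0268)[:2]-P[:2]; print("ring ctr rel",r@h+.029,r@p)
E
```

```text
joint ((274.0661926269531, 160.31626892089844), (25.12845230102539, 44.03447723388672), 88.67191314697266) rel TCP along h, left 0.0017843438653739488 0.0010096182333272918
base [0.57122109 0.23256545] 0.004286699930815021 0.001483447515838388 0.00021882315132952686
ring top row 213
ring ctr rel 0.0038044175032054435 0.0014259937203928985
```

Call:
arm_command(series=[0,0,0,0.025,0,0.025,0,0,0,0,0.05,0,0.05,0,0,0,0,0.075,0,0.075,0,0,0,0,0.1,0,0.1,0,0,0,0,0.1,0,0.1,0])

```text
t: 20.82
eef_pos: [0.5741, 0.2298, 0.1614]
ee_rot: [3.137, 0.783, -1.107]
force: [-0.4, 0.2, -2.8]
width: 0.0565
gripper_force: 25.0
```

Call:
arm_command(series=[0,0,0,0.03,0,0.03,0,0,0,0,0.06,0,0.06,0,0,0,0,0.09,0,0.09,0,0,0,0,0.12,0,0.12,0,0,0,0,0.15,0,0.15,0,0,0,0,0.15,0,0.15,0])

```text
t: 21.58
eef_pos: [0.5741, 0.2298, 0.1402]
ee_rot: [3.137, 0.783, -1.107]
force: [-1.5, -0.1, -1.4]
width: 0.0569
gripper_force: 25.0
```

Call:
arm_command(series=[0,0,0,0.025,0,0.025,0,0,0,0,0.05,0,0.05,0,0,0,0,0.075,0,0.075,0,0,0,0,0.1,0,0.1,0,0,0,0,0.125,0,0.125,0,0,0,0,0.125,0,0.125,0])

```text
t: 22.32
eef_pos: [0.5741, 0.2297, 0.1226]
ee_rot: [3.137, 0.783, -1.107]
force: [0.7, 0.7, -2.4]
width: 0.0565
gripper_force: 25.0
```

Call:
arm_command(series=[0,0,0,0.005,0,0.005,0,0,0,0,0.01,0,0.01,0,0,0,0,0.015,0,0.015,0,0,0,0,0.015,0,0.015,0])

```text
t: 22.82
eef_pos: [0.5742, 0.2297, 0.1208]
ee_rot: [3.138, 0.782, -1.106]
force: [0.6, -0.4, -3.2]
width: 0.0564
gripper_force: 25.0
```

Call:
arm_command(series=[0,0,0,0.005,0,0.005,0,0,0,0,0.01,0,0.01,0,0,0,0,0.015,0,0.015,0,0,0,0,0.015,0,0.015,0])

```text
t: 23.32
eef_pos: [0.5742, 0.2297, 0.1186]
ee_rot: [3.138, 0.782, -1.106]
force: [0.2, 0.9, -2.3]
width: 0.0564
gripper_force: 25.0
```

Call:
arm_command(series=[0,0,0,0.004,0,0.004,0,0,0,0,0.008,0,0.008,0,0,0,0,0.008,0,0.008,0])

```text
t: 23.7
eef_pos: [0.5742, 0.2298, 0.1176]
ee_rot: [3.138, 0.783, -1.106]
force: [-0.0, -0.1, -2.5]
width: 0.0564
gripper_force: 25.0
```

Call:
arm_command(series=[0,0,0,0.004,0,0.004,0,0,0,0,0.007,0,0.007,0,0,0,0,0.007,0,0.007,0])

```text
t: 24.08
eef_pos: [0.5742, 0.2299, 0.1167]
ee_rot: [3.139, 0.783, -1.106]
force: [-0.5, 2.1, -1.0]
width: 0.0566
gripper_force: 25.0
```

Call:
arm_command(series=[0,0,0,0.003,0,0.003,0,0,0,0,0.006,0,0.006,0,0,0,0,0.006,0,0.006,0])

```text
t: 24.45
eef_pos: [0.5742, 0.2299, 0.1159]
ee_rot: [3.139, 0.783, -1.106]
force: [-1.1, 2.2, 0.3]
width: 0.0566
gripper_force: 25.0
```

```bash
python3 - <<'E'
from h import *
show()
m=arm.camera_model("wrist"); im=arm.grab_frame("wrist"); cv2.imwrite("pics/w10.png",im)
show()
hsv=cv2.cvtColor(im,cv2.COLOR_BGR2HSV);k=((hsv[...,0]<5)|(hsv[...,0]>174))&(hsv[...,1]>140)&(hsv[...,2]>60);k[:150]=0;k[310:]=0
ys,xs=np.nonzero(k); print("ring",ys.min(),xs.min(),xs.max())
a=cv2.inRange(hsv,(5,110,60),(22,255,255)); a[230:]=0; ys,xs=np.nonzero(a)
for r in range(max(ys.min(),5),200,25): print(r,xs[ys==r].min(),xs[ys==r].max(),end="; ")
E
```

```text
{'t': 24.45, 'q': [0.208, 0.574, 0.088, -0.763, -1.4, 0.518], 'eef_pos': [0.574, 0.23, 0.116], 'force': [-1.101, 2.176, 0.34], 'width': 0.057, 'gripper_force': 24.997}
{'t': 24.5, 'q': [0.208, 0.574, 0.088, -0.763, -1.4, 0.518], 'eef_pos': [0.574, 0.23, 0.116], 'force': [-0.724, 2.918, -0.756], 'width': 0.056, 'gripper_force': 24.997}
ring 213 210 339
104 268 283; 129 222 328; 154 220 328; 179 227 322;
```

Call:
arm_command(series=[0,0,0,-0.004,0,0.004,0,0,0,0,-0.008,0,0.008,0,0,0,0,-0.008,0,0.008,0])

```text
t: 24.88
eef_pos: [0.574, 0.2303, 0.1157]
ee_rot: [3.139, 0.782, -1.106]
force: [1.9, -0.1, -1.2]
width: 0.0569
gripper_force: 25.0
```

Call:
arm_command(series=[0,0,0,0.003,0,0.003,0,0,0,0,0.005,0,0.005,0,0,0,0,0.005,0,0.005,0])

```text
t: 25.25
eef_pos: [0.574, 0.2305, 0.1153]
ee_rot: [3.139, 0.782, -1.106]
force: [1.1, -1.5, 1.5]
width: 0.0562
gripper_force: 25.0
```

Call:
arm_command(series=[0,0,0,0,0,0,0.66,0,0,0,0,0,0,0.68,0,0,0,0,0,0,0.72,0,0,0,0,0,0,0.8,0,0,0,0,0,0,0.9,0,0,0,0,0,0,0.95], force=10)

```text
t: 26.0
eef_pos: [0.5737, 0.2307, 0.115]
ee_rot: [3.138, 0.782, -1.106]
force: [-0.1, -0.4, 1.0]
width: 0.0814
gripper_force: 0.0
```

```bash
python3 - <<'E'
from h import *
show()
im=arm.grab_frame("wrist"); cv2.imwrite("pics/w11.png",im)
E
```

```text
{'t': 26.0, 'q': [0.21, 0.574, 0.087, -0.764, -1.398, 0.518], 'eef_pos': [0.574, 0.231, 0.115], 'force': [-0.135, -0.409, 0.982], 'width': 0.081, 'gripper_force': 0.0}
```

View pics/w11.png

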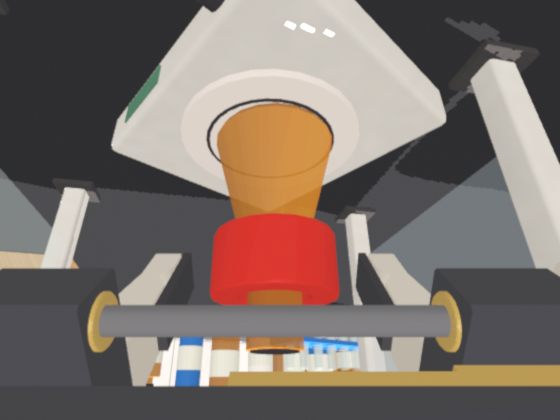

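The ring sits level on the cone with the neck through it (ring at columns 211–338, rows 215–303), and the flask is still centred. Now I withdraw.

Call:
arm_command(series=[0,0,0,0,0,-0.08,0.95,0,0,0,0,0,-0.25,0.95,0,0,0,0,0,-0.45,0.95,0,0,0,0.1,0,-0.65,0.95,0,0,0,0.25,0.08,-0.8,0.95,0,0,0,0.4,0.15,-1,0.95])

```text
t: 26.8
eef_pos: [0.6047, 0.1338, 0.1574]
ee_rot: [3.137, 0.783, -1.108]
force: [0.5, -0.2, -0.0]
width: 0.0834
gripper_force: 0.0
```

Call:
arm_command(series=[0,0,0,0.2,0.07,-0.2,0.95,0,0,0,0.45,0.13,-0.45,0.95,0,0,0,0.65,0.2,-0.65,0.95,0,0,0,0.75,0.25,-0.8,0.95,0,0,0,0.75,0.25,-0.8,0.95,0,0,0,0.75,0.25,-0.8,0.95])

```text
t: 27.55
eef_pos: [0.6318, 0.0271, 0.1619]
ee_rot: [3.139, 0.783, -1.106]
force: [-0.0, 0.6, 1.3]
width: 0.0832
gripper_force: 0.0
```

```bash
python3 - <<'E'
from h import *
show()
a=arm.grab_frame("wrist"); b=arm.grab_frame("top"); cv2.imwrite("pics/f.png",cv2.resize(np.hstack([a,b]),(800,300)))
m=arm.camera_model("wrist"); hsv=cv2.cvtColor(a,cv2.COLOR_BGR2HSV);k=((hsv[...,0]<5)|(hsv[...,0]>174))&(hsv[...,1]>140)&(hsv[...,2]>60)
n,l,s,c=cv2.connectedComponentsWithStats(k.astype(np.uint8)); print(s[1:][s[1:,4]>100], "pred",proj(m,[.572,.233,.09]),proj(m,[.572,.233,.12]))
E
```

```text
{'t': 27.55, 'q': [-0.063, 0.64, 0.3, -0.657, -1.672, 0.612], 'eef_pos': [0.632, 0.027, 0.162], 'force': [-0.026, 0.618, 1.253], 'width': 0.083, 'gripper_force': 0.0}
[[ 208  264   57   40 1858]] pred [236.14853127 272.06008967] [234.77968075 300.47470702]
```

View pics/f.png

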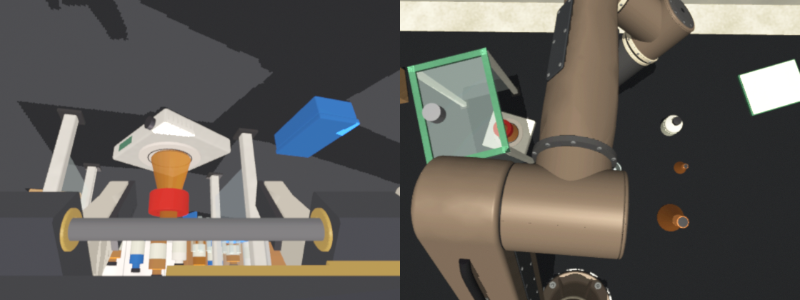

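The flask stands on the plate with the ring level on its shoulder, the bystanders are unmoved, and the arm is clear. Handing in.

```bash
python3 -c "
from station import arm
print(arm.job_done())"
```

```text
the job is handed in; nothing more can be done
None
```

The amber flask is standing upright about 2 mm from the middle of the stirrer plate, the red ring rests level on its shoulder, and the job was handed in at about 28 s with the arm clear of everything.

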